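Set the paint shaker's speed dial and start it

TASK

On the paint shaker's console, push the orange speed dial round with a fingertip, gently and without gripping it, until it sits five clicks clockwise from its zero mark (the white dot); then press the green start button all the way down with a fingertip and let it come back up. Leave the blue timer dial on its click and everything else on the counter where it stands.

Things in the scene. Friction and masses are not known exactly. Their poses are not given: they have to be found in the camera images.
- console: Paint shaker control console: grey and aluminium box fixed to the counter, 180 x 400 x 75 mm high (own x, y, z); origin at the centre of its underside; its own -x side is the operator's front. On its flat top: two black round plates with lever dials, 200 mm apart along its y (which dial is at which end varies), and the start button between them, nearer the front.
- speed (a joint): Angle (rad) of the ORANGE speed dial: 0 at its zero stop, growing clockwise seen from above, to 4.40 at the other stop. Eight clicks (0 to 7), one every 0.628 rad (36 degrees); starts at one of 0 to 3. A sprung detent holds it in the nearest click: moving on takes a push of about 2 to 5 N at 42 mm from the axis; past halfway the dial snaps forward into the next click by itself.
- speed_axis (a point): Point on the orange dial's vertical axis at the height of the top of its lever: 38 mm above the console's top (113 mm above the counter). The lever is a radial upright blade 14 mm thick, from 8 to 38 mm above the console's top, reaching 54 mm from the axis on the pointer side and 18 mm on the other; at the axis a round hub of radius 22 mm, its top 22 mm above the console's top.
- speed_base: The black round plate under the orange dial, radius 75 mm, 4 mm thick, fixed on the console; origin on the dial's axis at its underside, axes as the console's. It carries a mark 66 mm from the axis at each click: a larger WHITE dot at zero (126 degrees counterclockwise, from above, from its own +x), then seven smaller yellow dots, clockwise, 36 degrees apart: the fifth yellow dot is click five.
- speed_tip (a point): Point on top of the orange lever, on the pointer's white line side, 50 mm from the axis; it shows where the dial points.
- timer_axis (a point): The same point of the BLUE timer dial, which is of the same shape and clicks the same way, and must be left on its click.
- timer_tip (a point): Point on top of the blue lever, 50 mm from its axis.
- start (a joint): Travel (m) of the green start button: 0 up, 0.006 fully down; spring-loaded, fully down takes 5 N, and it comes back up when let go. Pressed vertically downward.
- start_top (a point): Centre of the top of the round green start button, 36 mm across, in a black housing, on the console between the dials (50 mm towards its front).
- tin_red: Bystander: red paint tin, 90 mm wide, 105 mm high, behind the console; origin at the centre of the underside.
- tin_blue: Bystander: blue paint tin, 72 mm wide, 85 mm high, behind the console; origin at the centre of the underside.
- glue: Bystander: white glue bottle, 50 mm wide, 140 mm high, behind the console; origin at the centre of the underside.
- masking: Bystander: roll of yellow tape lying flat, 90 mm wide, 25 mm high, in front of the console.
- brush: Bystander: paint brush lying in front of the console, 200 mm long.
- screwdriver: Bystander: screwdriver lying at the console's right end, 190 mm long.
- tape: Bystander: yellow tape measure standing at the console's left end, 65 x 32 x 62 mm high.

How it is judged (in metres and radians):
On the way, in this order (a step that is already met when the one before it is completed fails the run):
1. the orange dial rests at click five (value of joint speed between 2.9916 and 3.2916 rad and velocity of joint speed between -0.2 and 0.2 rad/s), for 0.2 s.
2. the green button is pressed down (value of joint start above 0.0045 m), for 0.05 s.
At the end, for the whole second after the job is handed in: The orange dial stands at click five, 3.14 rad, within 0.15 rad; the green button is up again (within 1 mm); the blue lever's tip is within 20 mm of where it was (same click), and each bystander within 30 mm of its place (value of joint speed between 2.9916 and 3.2916 rad and value of joint start below 0.001 m and distance of timer_tip from where it was at the start of the episode below 0.02 m and distance of each of tin_red, tin_blue, glue, masking, brush, screwdriver, tape from where it was at the start of the episode below 0.03 m); the robot touches nothing.
It fails at once if the orange dial is gripped or forced (more than 20 N from the fingers) (contact force between the fingers and speed above 20 N).
It fails at once if the start button is pressed while the orange dial is not at click five (value of joint start above 0.003 m and not (value of joint speed between 2.9916 and 3.2916 rad)).
It fails at once if the button is forced (more than 25 N) (contact force between the fingers and start above 25 N).
It fails at once if the blue timer dial is turned off its click (distance of timer_tip from where it was at the start of the episode above 0.02 m).
It fails at once if a bystander is pushed, lifted or carried away (distance of any of tin_red, tin_blue, glue, masking, brush, screwdriver, tape from where it was at the start of the episode above 0.03 m).
It also fails if it takes over 54 s, if anything falls off the work surface, if the arm or the gripper's body presses on something with over 40 N, if the wrist force passes 120 N, or if a joint passes its speed limit or range.

ROBOT

A 6-joint arm with a two-finger parallel gripper is mounted at the origin on the work surface. World frame = base frame: x ahead of the robot, y to its left, z up, the work surface at z = 0. Lengths are in mm, angles in rad, forces in N, time in s.
With the tool pointing down it reaches from about 325 to 850 mm from the base axis. Payload 15.5 kg.
Tool frame: the origin (TCP) lies on the centre line of the jaws, within the pads' length; the fingertips stand 22 mm ahead of it and the grasp point (between the pads) lies 3 mm ahead of it; z points along the fingers, y is the direction in which the jaws open and shut (so a half turn about z gives the same grasp; the last joint's range is limited). The gripper opens to 91 mm and grips with 3 to 60 N. Pads are 32 mm wide; open, the fingers measure 118 mm over their backs; the gripper's body (76 mm by 178 mm) begins 60 mm behind the grasp point.
Start: joints at [1.149, 0.494, 1.345, -0, 1.302, -0.096], TCP at [200.629, 591.924, 235.915] pointing down, gripper open.
Joint ranges: [-2.91, 2.91], [-0.82, 2.16], [0.22, 2.67], [-1.22, 4.37], [0.12, 2.79], [-3.08, 3.08]. Speed limits (rad/s): [1.89, 1.89, 2.57, 3.01, 3.01, 3.01].

INTERFACE

Orientations are given as a unit quaternion [w, x, y, z].
In Python, from workcell import get_obs, get_image, finish_job gives the robot as it stands.
- The arm moves only by the tool apply_moves, never from a script. Its argument "motion" is a list of rows, each a list of 3 entries, a list of its own where there are three numbers: the shift along the tool's x, y, z in cm, then the turn about the tool's z in rad, then the opening, from 0 (shut) to 1 (fully open). A call has 1 to 8 rows; each row shifts and turns the commanded pose from where the row before left it, along the tool's axes as they then stand; what a row does not reach is not made up. A row lasts 1/10 s, in which the tool goes at most 50 mm and 8.59 degrees, less where a joint would pass 70% of its speed; a pose out of reach is approached as far as the arm can. A call with a gripper value outside its range is refused whole. The fingers move at their own pace and stop on an object; "squeeze" is the grip in N (left out, the last holds). Time passes only in rows, so rows that do not move let the fingers close. It gives the time, the measured TCP pose, the force and the opening at its end, in the units of the state.
- get_obs(): the state, without advancing time (a new reading comes with each control period).
- get_image(name): name is "scene" or "top" or "wrist"; returns a dict with "image" (400x640x3 uint8, blue, green, red), "z_map" (400x640 float32, mm along the optical axis (not along the pixel's ray), 0 where there is no reading), "fovy" (degrees; the focal length in pixels is half the picture's height over the tangent of half this angle, whatever the lens; pixels are square), "cx", "cy" (the principal point, pixels), "xyz" and "rotation" of the camera in the world. Camera axes: x right, y down, z forward; pixel columns grow to the right and rows downward; lengths in mm; the calibration is good to about 2 mm. A picture is of the moment at which its call begins.
- finish_job(): hands the job in, once; it reports no verdict.
The state is a dict: "clock": time; "joint_positions": joint angles; "joint_velocities": joint speeds; "tau": joint torques, N m; "position": TCP position; "ee_rot": TCP orientation; "contact_force": force on the tool from outside, world axes, zero at the start; "wrist_torque": the same for the moment, N m; "width": finger opening in mm.
Only numpy, scipy, OpenCV 4.12 (cv2) and the standard library are available. Lean on these libraries where they do the work, as an engineer would, in place of code of your own. Each camera call takes 0.05 s, during which the arm holds its last target.

## Working session

There is one attempt and no reset: what is moved stays moved. The work goes in short steps, Python scripts to look and compute and a tool call to move; the robot and the scene stay as the last step left them, time stands still between calls to the robot, and variables do not carry over. Pictures are saved under pics/ and viewed, and the job is handed in when it is done.

Besides the shell and the picture viewer there is one more tool, called after "Call:" as name(argument=value, ...), one argument or row to a line, values as JSON. apply_moves: Moves the arm, as the interface text tells. Its arguments: {"type":"object","properties":{"motion":{"type":"array"},"squeeze":{"type":"number"}},"required":["motion"]}

```bash
mkdir -p pics; ls
cat > h.py <<'E'
import numpy as np,cv2
from workcell import get_obs,get_image
def ray(d,u,v):
    f=d["image"].shape[0]/2/np.tan(np.radians(d["fovy"])/2)
    r=np.array([(u-d["cx"])/f,(v-d["cy"])/f,1.]); return np.array(d["rotation"]).reshape(3,3)@r
def onplane(d,u,v,z):
    r=ray(d,u,v); o=np.array(d["xyz"]); return o+r*(z-o[2])/r[2]
def depthpt(d,u,v):
    return np.array(d["xyz"])+ray(d,u,v)*d["z_map"][int(v),int(u)]
E
python3 - <<'E'
from h import *
o=get_obs(); print(o)
for n in("top","scene","wrist"):
    d=get_image(n); cv2.imwrite(f"pics/{n}0.png",d["image"]); print(n,d["fovy"],d["cx"],d["cy"],d["xyz"],d["rotation"])
E
```

```text
pics
{'clock': 0.0, 'joint_positions': array([ 1.14851546e+00,  4.94191606e-01,  1.34614824e+00,  1.67147097e-05,
        1.30247815e+00, -9.54842574e-02]), 'joint_velocities': array([-0.00021403,  0.00018469,  0.00065083,  0.00134344, -0.00064425,
        0.00026319]), 'tau': array([-1.62352968e-03, -8.78831291e+01, -3.81860662e+01,  7.05046719e-02,
        5.33305574e-02, -1.75143045e-04]), 'position': array([200.46776592, 591.60187282, 235.32721112]), 'ee_rot': array([-1.64631508e-04,  1.62674339e-01,  9.86679626e-01, -5.90188199e-04]), 'contact_force': array([ 0.42605118, -0.75506024,  0.12467725]), 'wrist_torque': array([-0.02269211, -0.00208109, -0.06386081]), 'width': 91.17005908918765}
top 43.28617428364609 326.1882577628172 198.5324042054382 [ 406.67964318   25.9832366  1485.08482759] [-0.05390706  0.7083227  -0.70267554  0.04024996]
scene 51.04324887003448 314.9649511002861 199.52063385319988 [1208.44929587  337.70984112  641.08451212] [-0.24204258  0.48612608  0.75479104 -0.36795015]
wrist 68.61620634396597 320.3680245443131 201.55290467071833 [131.32408666 616.24043305 383.84463351] [0.10800013 0.80560531 0.57738022 0.07725377]
```

```bash
sed -i 's/return np.array(d\["rotation"\]).reshape(3,3)@r/w,x,y,z=d["rotation"]; return Rotation.from_quat([x,y,z,w]).apply(r)/; 1a from scipy.spatial.transform import Rotation' h.py; cat h.py
```

```text
import numpy as np,cv2
from scipy.spatial.transform import Rotation
from workcell import get_obs,get_image
def ray(d,u,v):
    f=d["image"].shape[0]/2/np.tan(np.radians(d["fovy"])/2)
    r=np.array([(u-d["cx"])/f,(v-d["cy"])/f,1.]); w,x,y,z=d["rotation"]; return Rotation.from_quat([x,y,z,w]).apply(r)
def onplane(d,u,v,z):
    r=ray(d,u,v); o=np.array(d["xyz"]); return o+r*(z-o[2])/r[2]
def depthpt(d,u,v):
    return np.array(d["xyz"])+ray(d,u,v)*d["z_map"][int(v),int(u)]
```

View pics/top0.png

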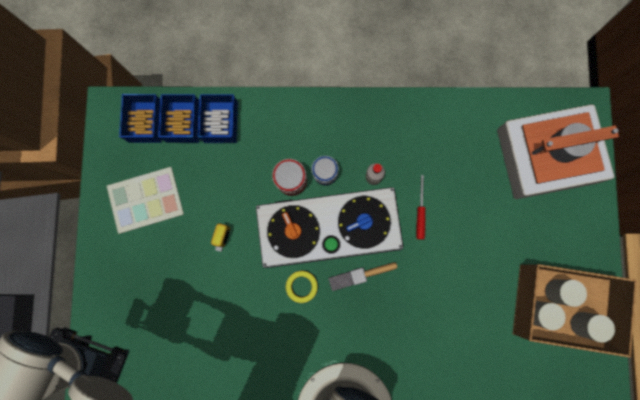

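View pics/scene0.png

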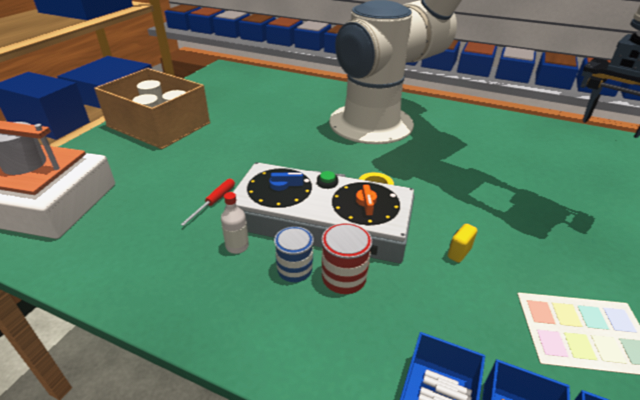

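Run:
```python
from h import *
d=get_image("top"); im=d["image"]
c=im[165:305,200:440]; cv2.imwrite("pics/topz.png",cv2.resize(c,None,fx=3.3,fy=3.3,interpolation=cv2.INTER_CUBIC))
h=cv2.cvtColor(im,cv2.COLOR_BGR2HSV)
def blobs(lo,hi,name,z,box=(165,305,200,440),mina=3):
    m=cv2.inRange(h,lo,hi); k=np.zeros_like(m); k[box[0]:box[1],box[2]:box[3]]=m[box[0]:box[1],box[2]:box[3]]
    n,_,s,ce=cv2.connectedComponentsWithStats(k)
    for i in range(1,n):
        if s[i,4]>=mina: print(name,s[i,4],ce[i].round(1),onplane(d,*ce[i],z).round(1))
blobs((5,150,120),(17,255,255),"or",113)
blobs((105,150,100),(125,255,255),"bl",113)
blobs((55,130,120),(75,255,255),"gr",90)
# console: plates
m=((h[...,2]<60)).astype(np.uint8); 
m[:180]=0;m[262:]=0;m[:,:262]=0;m[:,396:]=0
n,_,s,ce=cv2.connectedComponentsWithStats(cv2.morphologyEx(m,cv2.MORPH_CLOSE,np.ones((9,9))))
for i in range(1,n):
    if s[i,4]>100: print("pl",s[i],ce[i],onplane(d,*ce[i],79))
m=cv2.inRange(h,(0,0,110),(180,60,255)); k=np.zeros_like(m);k[185:270,253:405]=m[185:270,253:405]
cs,_=cv2.findContours(cv2.morphologyEx(k,cv2.MORPH_CLOSE,np.ones((5,5))),0,2); cc=max(cs,key=cv2.contourArea)
r=cv2.minAreaRect(cc);print(r)
for p in cv2.boxPoints(r): print(onplane(d,*p,75).round(1))
```

```text
or 194 [292.3 230.4] [502.1 145.  113. ]
bl 180 [364.2 221.1] [529.2 -50.8 113. ]
gr 86 [330.7 243.8] [467.7  40.3  90. ]
pl [ 268  196  122   61 3763] [328.78394898 227.28913101] [514.08374236  46.07833653  79.        ]
((328.2804870605469, 226.694580078125), (62.05309295654297, 141.1504364013672), 82.37185668945312)
[574.9 257.4  75. ]
[ 631.  -137.4   75. ]
[ 458.2 -158.8   75. ]
[403.  229.6  75. ]
```

View pics/topz.png

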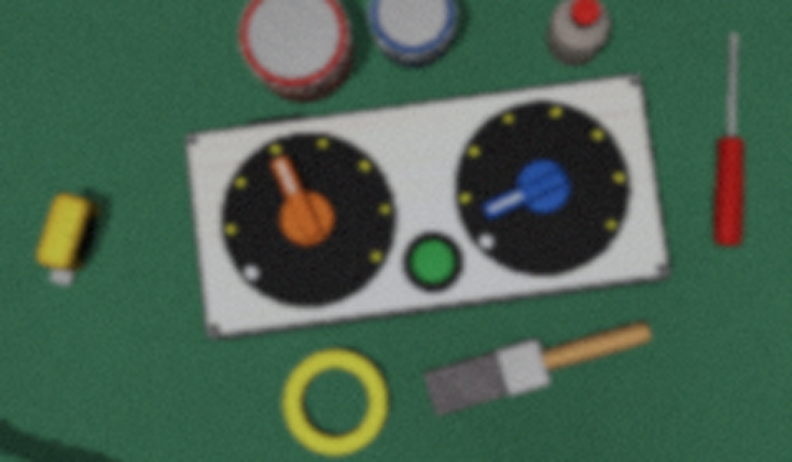

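Run:
```python
from h import *
d=get_image("top"); im=d["image"]; z=d["z_map"]
h=cv2.cvtColor(im,cv2.COLOR_BGR2HSV)
m=cv2.inRange(h,(20,120,90),(35,255,255)); w=cv2.inRange(h,(0,0,130),(180,50,255))
def cents(m,x0,x1,y0,y1):
    k=np.zeros_like(m);k[y0:y1,x0:x1]=m[y0:y1,x0:x1]
    n,_,s,ce=cv2.connectedComponentsWithStats(k); return [ce[i] for i in range(1,n) if s[i,4]>=2]
for nm,(x0,x1) in dict(o=(264,323),b=(336,394)).items():
    P=np.array([onplane(d,*c,79)[:2] for c in cents(m,x0,x1,190,260)])
    A=np.c_[2*P,np.ones(len(P))]; s=np.linalg.lstsq(A,(P**2).sum(1),rcond=None)[0]
    c=s[:2]; print(nm,c,np.sqrt(s[2]+c@c)); 
    a=np.degrees(np.arctan2(*(P-c).T[::-1])); i=np.argsort(-a); print(a[i].round(1))
# orange lever direction
m=cv2.inRange(h,(3,120,90),(20,255,255)); 
print('hub candidates'); 
for u,v in [(284,212),(331,244),(331,238),(331,250),(325,244),(337,244),(331,236),(331,252),(323,244),(292,231),(270,245),(328,210)]:
    print((u,v),depthpt(d,u,v).round(1),im[v,u])
d=get_image("scene"); cv2.imwrite("pics/scz.png",cv2.resize(d["image"][150:270,220:430],None,fx=3.5,fy=3.5,interpolation=cv2.INTER_CUBIC))
h=cv2.cvtColor(d["image"],cv2.COLOR_BGR2HSV); g=cv2.inRange(h,(55,140,110),(75,255,255)); 
k=np.zeros_like(g);k[165:195,310:345]=g[165:195,310:345]; ys,xs=np.nonzero(k); print(xs.min(),xs.max(),ys.min(),ys.max())
for v in range(170,192,2): print(v,depthpt(d,328,v).round(1),d["image"][v,328])
```

```text
o [503.5185775  146.19909959] 65.96274717922061
[  98.3   62.8   26.1  -10.1  -46.   -81.6 -118.5]
b [530.89931987 -51.53451209] 66.17571657497109
[  98.4   61.8   26.   -10.4  -46.3  -81.3 -117.5]
hub candidates
(284, 212) [556.1 172.2  79.3] [ 40  70 102]
(331, 244) [467.   39.4  92. ] [ 69 137  51]
(331, 238) [483.4  39.5  94.6] [ 52 105  38]
(331, 250) [450.5  39.2  95.7] [46 85 34]
(325, 244) [466.5  55.7 100.2] [ 56 106  46]
(337, 244) [466.9  22.9  97.6] [45 85 36]
(331, 236) [489.4  39.6  85.6] [46 49 45]
(331, 252) [445.2  39.2  89. ] [53 54 51]
(323, 244) [467.1  61.6  86.5] [45 51 43]
(292, 231) [500.9 146.2 108.3] [ 34  93 174]
(270, 245) [463.4 209.6  77.7] [138 139 137]
(328, 210) [563.2  48.8  74.1] [187 188 186]
320 334 171 179
170 [316.5 -18.9   1.1] [100 144  71]
172 [460.1  38.7  98.7] [ 79 180  53]
174 [467.3  41.8  98.4] [ 79 179  51]
176 [473.9  44.6  97.8] [ 80 181  54]
178 [481.2  47.6  97.7] [ 81 180  54]
180 [486.1  49.7  95.9] [49 97 38]
182 [483.9  49.   88.7] [43 75 37]
184 [489.5  51.4  87.4] [37 38 39]
186 [492.6  52.8  84.3] [28 31 29]
188 [492.4  52.9  78.6] [91 94 97]
190 [496.2  54.6  76. ] [231 235 238]
```

View pics/scz.png

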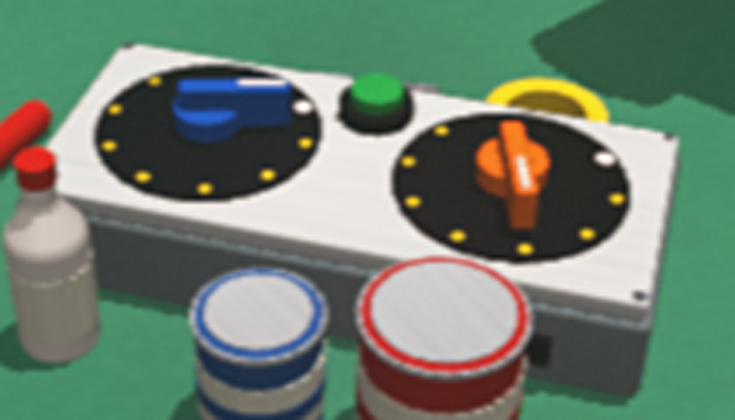

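Call:
apply_moves(
  motion=[
    [[0,0,0],-0.13,0],
    [[0,0,0],-0.13,0],
    [[0,0,0],-0.13,0],
    [[0,0,0],-0.13,0],
    [[0,0,0],-0.13,0],
    [[0,0,0],-0.13,0],
  ],
  squeeze=10,
)

```text
clock: 0.9
position: [200.6, 591.9, 235.8]
ee_rot: [-0.0, -0.227, 0.974, -0.0]
contact_force: [-0.1, 0.3, -0.8]
width: 46.3
```

Call:
apply_moves(
  motion=[
    [[-0.8,-3.5,0],0,0],
    [[-0.8,-3.5,0],0,0],
    [[-0.8,-3.5,0],0,0],
    [[-0.8,-3.5,0],0,0],
    [[-0.8,-3.5,0],0,0],
    [[-0.8,-3.5,0],0,0],
    [[-0.8,-3.5,0],0,0],
  ],
)

```text
clock: 1.6
position: [359.0, 395.0, 236.0]
ee_rot: [0.0, -0.225, 0.974, 0.0]
contact_force: [-0.3, 0.2, -0.6]
width: 0.4
```

Call:
apply_moves(
  motion=[
    [[-0.8,-3.5,0],0,0],
    [[-0.8,-3.5,0],0,0],
    [[-0.8,-3.5,0],0,0],
    [[-0.8,-3.5,0],0,0],
    [[-0.8,-3.5,0],0,0],
    [[-0.8,-3.5,0],0,0],
    [[-0.8,-3.5,0],0,0],
  ],
)

```text
clock: 2.3
position: [516.7, 199.1, 236.0]
ee_rot: [0.0, -0.225, 0.974, 0.0]
contact_force: [0.5, 1.2, 0.5]
width: 0.3
```

Call:
apply_moves(
  motion=[
    [[0,0,0],0,0],
    [[0,0,0],0,0],
  ],
)

```text
clock: 2.5
position: [516.0, 199.9, 235.8]
ee_rot: [-0.0, -0.224, 0.975, 0.0]
contact_force: [-0.7, -0.2, 0.8]
width: 0.5
```

Call:
apply_moves(
  motion=[
    [[-0.9,0,2.5],0,0],
    [[0,0,2.5],0,0],
    [[0,0,2.5],0,0],
    [[0,0,2.3],0,0],
    [[0,0,1.2],0,0],
    [[0,0,0.8],0,0],
    [[0,0,0],0,0],
  ],
)

```text
clock: 3.2
position: [523.5, 204.7, 117.6]
ee_rot: [-0.0, -0.225, 0.974, 0.0]
contact_force: [-0.8, -0.2, -0.0]
width: 0.4
```

Run:
```python
from h import *
print(get_obs()["position"])
d=get_image("scene"); cv2.imwrite("pics/sc1.png",cv2.resize(d["image"][90:270,220:480],None,fx=3,fy=3,interpolation=cv2.INTER_CUBIC))
d=get_image("wrist"); cv2.imwrite("pics/w1.png",d["image"])
```

```text
[523.52887434 204.71460068 117.5574619 ]
```

View pics/sc1.png

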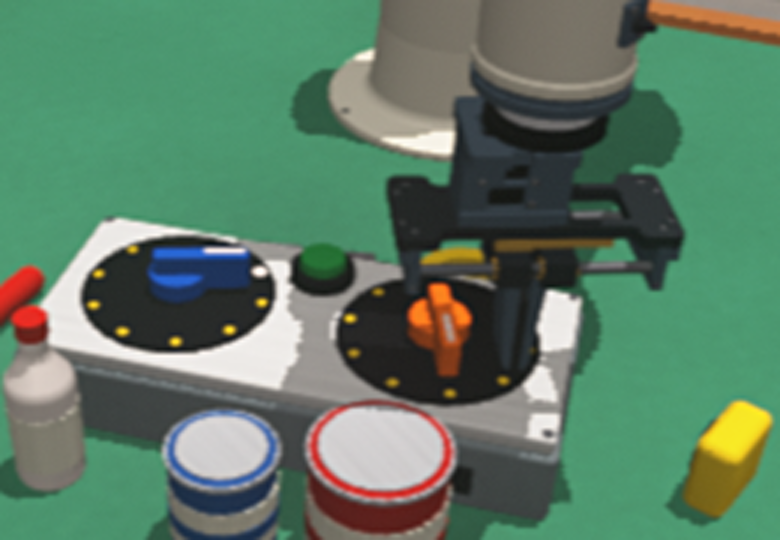

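View pics/w1.png

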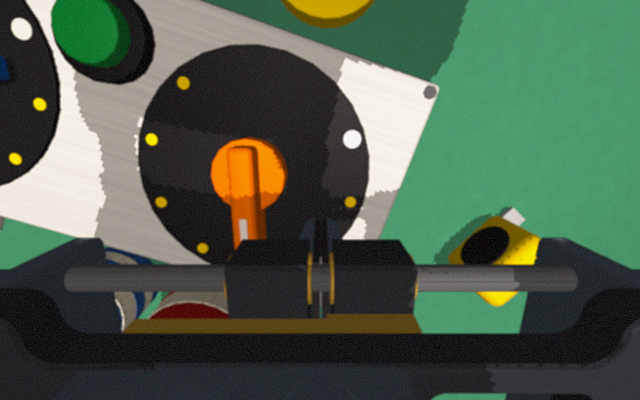

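Call:
apply_moves(
  motion=[
    [[0,-0.6,0],0,0],
    [[0,-0.6,0],0,0],
    [[0,-0.5,0],0,0],
    [[0,0,0],0,0],
  ],
)

```text
clock: 3.7
position: [531.9, 188.3, 118.2]
ee_rot: [0.0, -0.224, 0.975, -0.0]
contact_force: [-0.2, -0.3, 0.3]
width: 0.3
```

Call:
apply_moves(
  motion=[
    [[0,-0.2,0],0,0],
    [[0,-0.2,0],0,0],
    [[0,0,0],0,0],
  ],
)

```text
clock: 4.0
position: [533.3, 185.3, 117.9]
ee_rot: [0.0, -0.225, 0.974, -0.0]
contact_force: [-0.4, -0.2, -0.5]
width: 0.0
```

Call:
apply_moves(
  motion=[
    [[0,-0.2,0],0,0],
    [[0,0,0],0,0],
  ],
)

```text
clock: 4.2
position: [534.1, 183.6, 117.9]
ee_rot: [0.0, -0.225, 0.974, -0.0]
contact_force: [-0.1, 0.5, -1.4]
width: 0.6
```

Run:
```python
from h import *
o=get_obs();print(o["position"],o["contact_force"])
d=get_image("scene"); cv2.imwrite("pics/sc2.png",cv2.resize(d["image"][150:250,310:430],None,fx=5,fy=5,interpolation=cv2.INTER_CUBIC))
```

```text
[534.08691933 183.60639235 117.91934569] [-0.09089847  0.53494098 -1.40669451]
```

View pics/sc2.png

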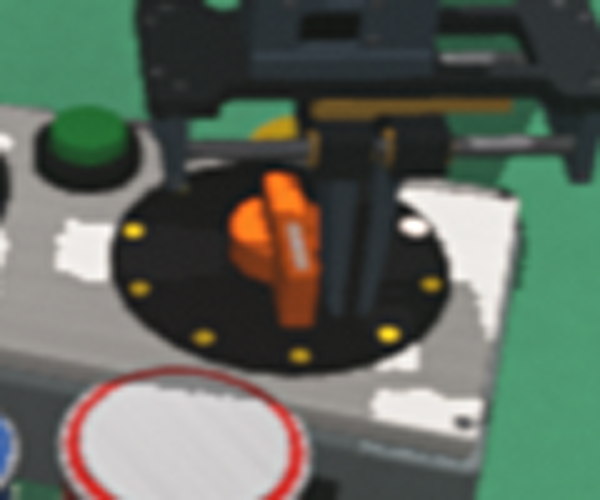

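Call:
apply_moves(
  motion=[
    [[0,-0.2,0],0,0],
    [[0,0,0],0,0],
  ],
)

```text
clock: 4.45
position: [535.0, 181.8, 117.9]
ee_rot: [0.0, -0.225, 0.974, -0.0]
contact_force: [-0.2, 0.8, -0.2]
width: 0.6
```

Call:
apply_moves(
  motion=[
    [[0,-0.2,0],0,0],
    [[0,0,0],0,0],
  ],
)

```text
clock: 4.65
position: [535.9, 180.2, 117.9]
ee_rot: [0.0, -0.225, 0.974, 0.0]
contact_force: [-0.1, 3.4, 0.0]
width: 0.6
```

Call:
apply_moves(
  motion=[
    [[0,-0.2,0],0,0],
    [[0,0,0],0,0],
  ],
)

```text
clock: 4.85
position: [537.0, 178.3, 118.0]
ee_rot: [0.0, -0.225, 0.974, 0.0]
contact_force: [2.1, 3.3, -1.0]
width: 0.3
```

Call:
apply_moves(
  motion=[
    [[-0.08,-0.2,0],0.07,0],
    [[-0.08,-0.2,0],0.07,0],
    [[0,0,0],0,0],
  ],
)

```text
clock: 5.15
position: [540.1, 175.2, 118.0]
ee_rot: [0.0, -0.155, 0.988, -0.0]
contact_force: [1.3, 2.2, -0.1]
width: 0.4
```

Call:
apply_moves(
  motion=[
    [[-0.08,-0.22,0],0.05,0],
    [[-0.08,-0.22,0],0.05,0],
    [[0,0,0],0,0],
  ],
)

```text
clock: 5.45
position: [542.5, 171.2, 117.9]
ee_rot: [-0.0, -0.107, 0.994, -0.0]
contact_force: [-0.3, 0.7, 0.0]
width: 0.6
```

```bash
cat > st.py <<'E'
from h import *
import sys
o=get_obs();p=o["position"];w,x,y,z=o["ee_rot"]
R=Rotation.from_quat([x,y,z,w]).as_matrix();a=np.arctan2(-R[1,0],-R[0,0]) # lever-parallel dir
d=p[:2]-np.array([503.4,146.2]); c,s=np.cos(a),np.sin(a); r,t=c*d[0]+s*d[1],-s*d[0]+c*d[1]
print(p.round(1),o["contact_force"].round(1),"toolang",np.degrees(a).round(1),"r,t",r.round(1),t.round(1),"face click",((126+8.1-np.degrees(a))/36).round(2))
d=get_image("scene"); cv2.imwrite(sys.argv[1],cv2.resize(d["image"][150:250,310:430],None,fx=5,fy=5,interpolation=cv2.INTER_CUBIC))
E
python3 st.py pics/sc3.png
```

```text
[542.5 171.2 117.9] [-0.3  0.7  0. ] toolang 12.3 r,t 43.6 16.2 face click 3.38
```

View pics/sc3.png

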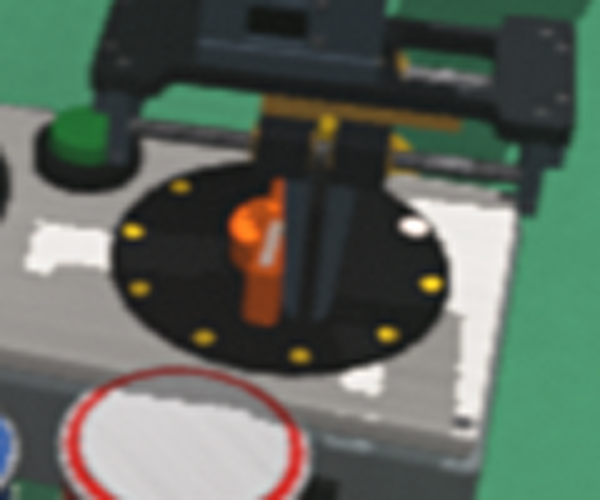

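Call:
apply_moves(
  motion=[
    [[-0.08,-0.22,0],0.05,0],
    [[-0.08,-0.22,0],0.05,0],
    [[-0.08,-0.22,0],0.05,0],
    [[-0.08,-0.22,0],0.05,0],
    [[-0.08,-0.22,0],0.05,0],
    [[-0.08,-0.22,0],0.05,0],
    [[0,0,0],0,0],
  ],
)

```text
clock: 6.2
position: [548.2, 158.6, 117.8]
ee_rot: [-0.0, 0.043, 0.999, -0.0]
contact_force: [-0.8, -0.4, -0.2]
width: 0.6
```

```bash
python3 st.py pics/sc4.png
```

```text
[548.2 158.6 117.8] [-0.8 -0.4 -0.2] toolang -4.9 r,t 43.6 16.1 face click 3.86
```

View pics/sc4.png

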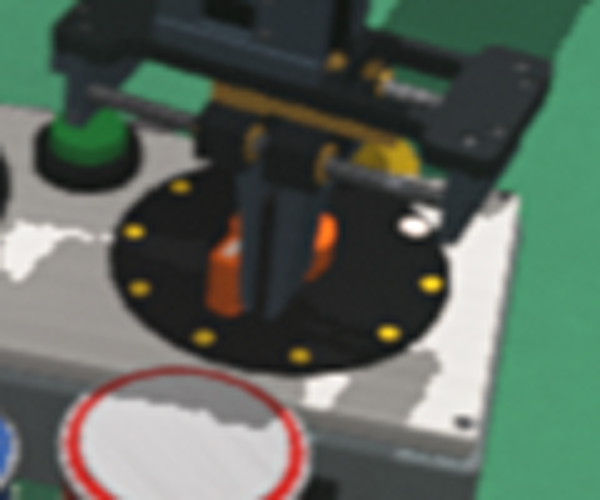

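Call:
apply_moves(
  motion=[
    [[-0.08,-0.22,0],0.05,0],
    [[-0.08,-0.22,0],0.05,0],
    [[-0.08,-0.22,0],0.05,0],
    [[0,0,0],0,0],
  ],
)

```text
clock: 6.65
position: [549.6, 152.1, 117.8]
ee_rot: [-0.0, 0.117, 0.993, 0.0]
contact_force: [-0.6, 2.1, 0.3]
width: 0.4
```

Call:
apply_moves(
  motion=[
    [[-0.08,-0.22,0],0.05,0],
    [[-0.08,-0.22,0],0.05,0],
    [[0,0,0],0,0],
  ],
)

```text
clock: 6.95
position: [550.2, 147.3, 117.9]
ee_rot: [-0.0, 0.167, 0.986, -0.0]
contact_force: [-0.3, 1.2, -0.3]
width: 0.4
```

Call:
apply_moves(
  motion=[
    [[-0.08,-0.22,0],0.05,0],
    [[0,0,0],0,0],
  ],
)

```text
clock: 7.15
position: [550.3, 145.0, 117.9]
ee_rot: [0.0, 0.191, 0.982, -0.0]
contact_force: [-1.0, 0.8, -0.4]
width: 0.8
```

```bash
python3 st.py pics/sc5.png
```

```text
[550.3 145.  117.9] [-1.   0.8 -0.4] toolang -22.0 r,t 43.9 16.5 face click 4.34
```

View pics/sc5.png

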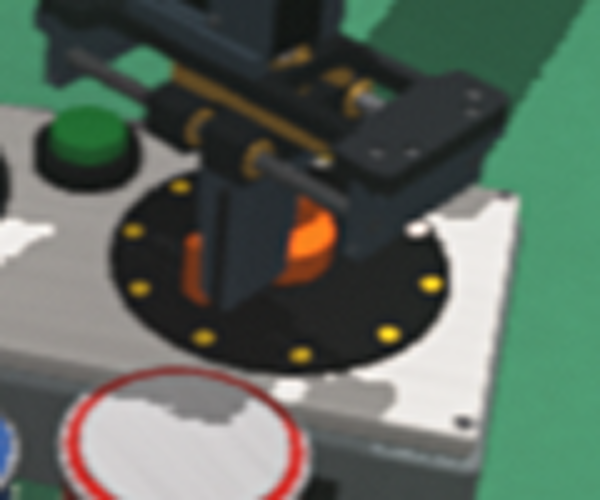

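Close to halfway to the fifth dot; a few more small steps.

Call:
apply_moves(
  motion=[
    [[-0.08,-0.22,0],0.05,0],
    [[-0.08,-0.22,0],0.05,0],
    [[0,0,0],0,0],
  ],
)

```text
clock: 7.5
position: [550.1, 140.2, 117.9]
ee_rot: [0.0, 0.24, 0.971, -0.0]
contact_force: [-0.3, -0.5, 0.2]
width: 0.2
```

Call:
apply_moves(
  motion=[
    [[-0.08,-0.22,0],0.05,0],
    [[0,0,0],0,0],
  ],
)

```text
clock: 7.7
position: [549.7, 138.0, 117.9]
ee_rot: [0.0, 0.264, 0.964, -0.0]
contact_force: [0.4, 0.6, -0.7]
width: 0.8
```

```bash
python3 st.py pics/sc6.png
```

```text
[549.7 138.  117.9] [ 0.4  0.6 -0.7] toolang -30.6 r,t 44.1 16.5 face click 4.58
```

View pics/sc6.png

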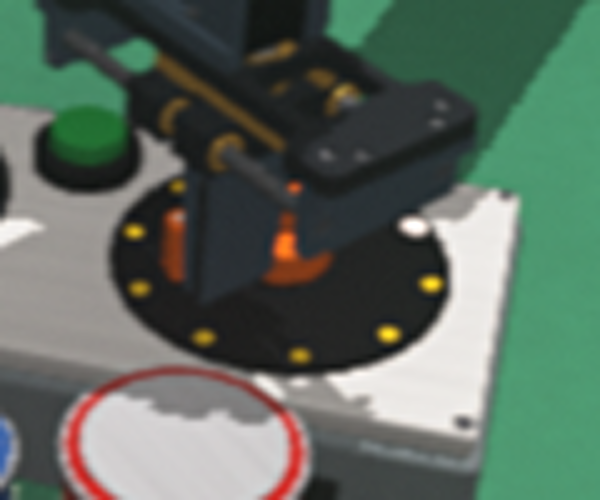

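Call:
apply_moves(
  motion=[
    [[0,0.8,0],0,0],
    [[0,0.6,-1],0,0],
    [[0,0,-2.5],0,0],
    [[0,0,-2.5],0,0],
    [[0,0,0],0,0],
  ],
)

```text
clock: 8.25
position: [558.9, 151.0, 181.7]
ee_rot: [0.003, 0.264, 0.964, 0.001]
contact_force: [0.6, -0.3, -0.7]
width: 0.7
```

```bash
python3 st.py pics/sc7.png
python3 - <<'E'
from h import *
d=get_image("wrist"); cv2.imwrite("pics/w2.png",d["image"])
E
```

```text
[558.9 151.  181.7] [ 0.6 -0.3 -0.7] toolang -30.7 r,t 45.3 32.4 face click 4.58
```

View pics/sc7.png

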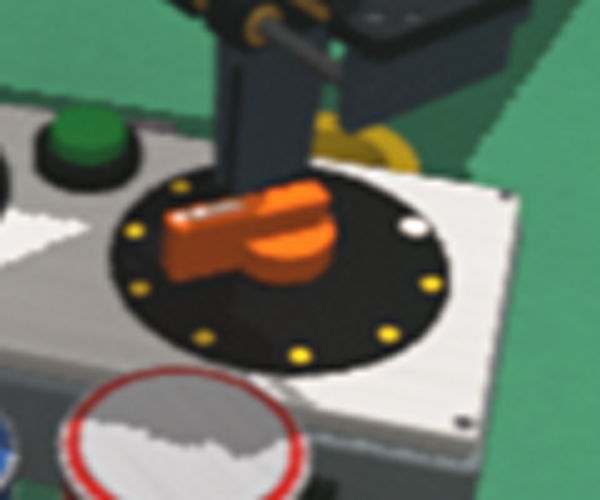

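View pics/w2.png

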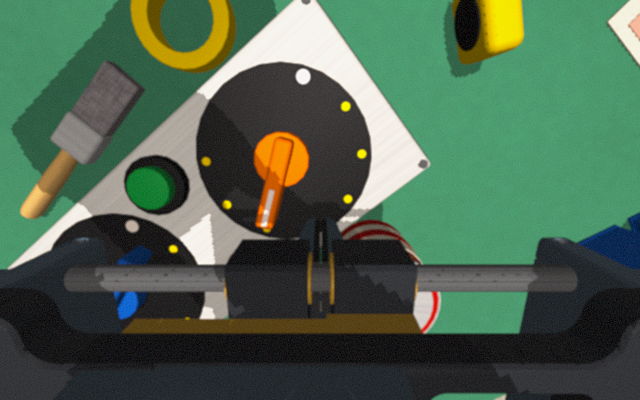

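Run:
```python
from h import *
d=get_image("wrist")
ax=np.array([503.4,146.2])
for u,v in [(263,226),(285,138)]:
    q=onplane(d,u,v,113)[:2]-ax; print(q.round(1),np.degrees(np.arctan2(q[1],q[0])).round(1))
h=cv2.cvtColor(d["image"],cv2.COLOR_BGR2HSV)
s=get_image("scene");print(onplane(s,310+176/5,150+218/5,113)[:2]-ax,onplane(s,310+318/5,150+190/5,113)[:2]-ax)
o=get_obs();print(o["position"],np.array([467.6,40.2])-o["position"][:2],o["joint_positions"].round(2))
```

```text
[ 35.8 -35. ] -44.4
[-11.8  15.5] 127.1
[ 35.9934567  -35.37925303] [-8.17971918 12.68771111]
[556.61614761 150.23151578 177.51211693] [ -89.01614761 -110.03151578] [ 0.16  0.49  1.54  0.    1.12 -0.87]
```

Call:
apply_moves(
  motion=[
    [[0.4,-2.8,0],0,0],
    [[0.4,-2.8,0],0,0],
    [[0.4,-2.8,0],0,0],
    [[0.4,-2.8,0],0,0],
    [[0.4,-2.8,0],0,0],
    [[0,0,0],0,0],
    [[0,0,0],0,0],
  ],
)

```text
clock: 9.15
position: [467.9, 39.7, 177.6]
ee_rot: [-0.0, 0.266, 0.964, -0.0]
contact_force: [0.3, -0.1, -0.1]
width: 0.7
```

Run:
```python
from h import *
o=get_obs();print(o["position"],np.array([467.6,40.2])-o["position"][:2])
```

```text
[467.94126247  39.745746   177.60003951] [-0.34126247  0.454254  ]
```

Call:
apply_moves(
  motion=[
    [[0,0,2],0,0],
    [[0,0,2],0,0],
    [[0,0,1],0,0],
    [[0,0,0.4],0,0],
    [[0,0,0],0,0],
    [[0,0,0],0,0],
  ],
)

```text
clock: 9.75
position: [468.6, 40.1, 124.4]
ee_rot: [0.0, 0.265, 0.964, 0.0]
contact_force: [0.8, 1.3, 0.0]
width: 0.2
```

```bash
python3 st.py pics/sc8.png
python3 - <<'E'
from h import *
d=get_image("scene"); cv2.imwrite("pics/sc8.png",cv2.resize(d["image"][130:230,260:400],None,fx=5,fy=5,interpolation=cv2.INTER_CUBIC))
E
```

```text
[468.6  40.1 124.4] [0.8 1.3 0. ] toolang -30.7 r,t 24.3 -109.0 face click 4.58
```

View pics/sc8.png

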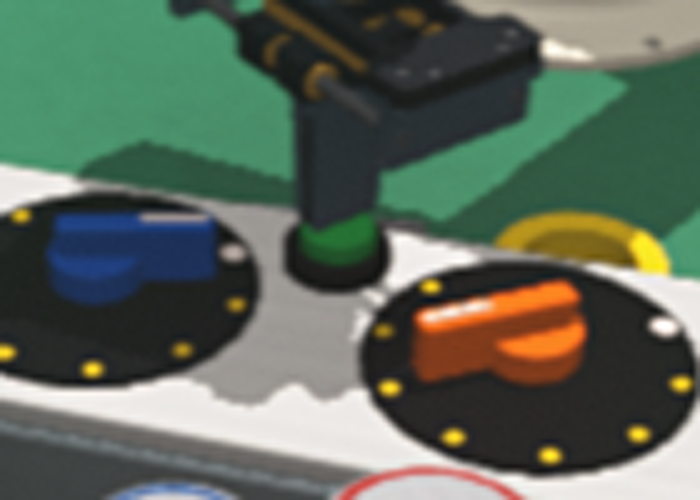

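Call:
apply_moves(
  motion=[
    [[0,0,0.2],0,0],
    [[0,0,0.2],0,0],
    [[0,0,0],0,0],
  ],
)

```text
clock: 10.15
position: [468.0, 39.9, 119.8]
ee_rot: [-0.0, 0.265, 0.964, -0.0]
contact_force: [0.1, 0.4, -0.0]
width: 0.6
```

Call:
apply_moves(
  motion=[
    [[0,0,0.2],0,0],
    [[0,0,0],0,0],
  ],
)

```text
clock: 10.35
position: [468.1, 39.9, 117.8]
ee_rot: [0.0, 0.265, 0.964, -0.0]
contact_force: [-0.3, -0.3, 1.8]
width: 0.2
```

Call:
apply_moves(
  motion=[
    [[0,0,0.2],0,0],
    [[0,0,0],0,0],
  ],
)

```text
clock: 10.55
position: [468.2, 39.9, 115.8]
ee_rot: [0.0, 0.265, 0.964, -0.0]
contact_force: [-0.4, 0.3, 4.1]
width: 0.2
```

Call:
apply_moves(
  motion=[
    [[0,0,0.1],0,0],
    [[0,0,0],0,0],
  ],
)

```text
clock: 10.75
position: [468.2, 39.9, 114.9]
ee_rot: [0.0, 0.265, 0.964, -0.0]
contact_force: [0.1, -0.5, 3.9]
width: 0.4
```

Call:
apply_moves(
  motion=[
    [[0,0,0.1],0,0],
    [[0,0,0],0,0],
  ],
)

```text
clock: 10.95
position: [468.2, 39.9, 113.9]
ee_rot: [0.0, 0.265, 0.964, -0.0]
contact_force: [0.0, -0.3, 3.8]
width: 0.5
```

Call:
apply_moves(
  motion=[
    [[0,0,0.05],0,0],
    [[0,0,0],0,0],
  ],
)

```text
clock: 11.15
position: [468.1, 40.0, 113.4]
ee_rot: [0.0, 0.265, 0.964, 0.0]
contact_force: [0.2, -0.7, 4.2]
width: 0.5
```

Call:
apply_moves(
  motion=[
    [[0,0,0.05],0,0],
    [[0,0,0],0,0],
  ],
)

```text
clock: 11.35
position: [468.2, 39.9, 113.2]
ee_rot: [0.0, 0.265, 0.964, 0.0]
contact_force: [-2.3, -0.2, 10.9]
width: 0.7
```

Call:
apply_moves(
  motion=[
    [[0,0,0],0,0],
    [[0,0,-0.5],0,0],
    [[0,0,-1],0,0],
    [[0,0,-2.5],0,0],
    [[0,0,-3],0,0],
    [[0,0,-3],0,0],
    [[0,0,0],0,0],
    [[0,0,0],0,0],
  ],
)

```text
clock: 12.15
position: [468.2, 40.0, 213.5]
ee_rot: [0.001, 0.265, 0.964, 0.0]
contact_force: [0.1, -0.0, -0.1]
width: 0.8
```

```bash
python3 st.py pics/x.png
python3 - <<'E'
from h import *
d=get_image("scene"); cv2.imwrite("pics/sc9.png",cv2.resize(d["image"][120:300,170:490],None,fx=2.4,fy=2.4,interpolation=cv2.INTER_CUBIC))
print([depthpt(d,328,v).round(1)[2] for v in (172,174,176,178)])
E
```

```text
[468.2  40.  213.5] [ 0.1 -0.  -0.1] toolang -30.8 r,t 24.0 -109.3 face click 4.58
[np.float64(96.5), np.float64(97.7), np.float64(96.4), np.float64(98.8)]
```

View pics/sc9.png

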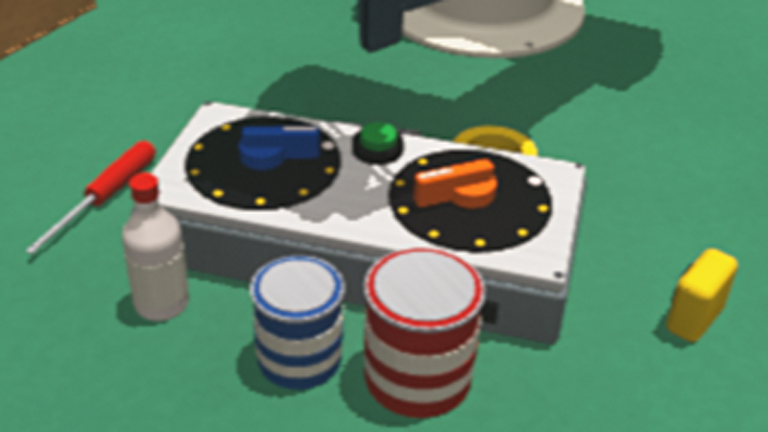

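The button is back up (top at about z = 97 mm, at zoomed pixel 379,135). The orange lever points at click five (tip at 418,180). The blue dial and the bystanders in view look unmoved, and the arm is clear.

```bash
python3 -c "
from workcell import finish_job; print(finish_job())"
```

```text
the job is handed in; nothing more can be done
None
```

I pushed the orange dial with the closed fingertips from click 3 to click 5, pressed the green button to its stop and let it back up, then handed the job in at about 12 s. No verdict was reported.

- **Dial:** two views put the lever between about -44° and -50° in the world frame. Click five is at -46°, so the angle fits, within a few degrees of hand-picked pixel error. The push force stayed below about 4 N.
- **Button:** the force jumped from about 4 N to 10.9 N after roughly 6 mm of travel, which I took as the stop. After release its top was back at about z = 97 mm, close to the 98 mm measured before pressing.
- **Everything else:** in the last picture the blue dial was on its click and the tins, glue, screwdriver and tape measure were in place. The masking roll was only partly visible and the brush was out of view. I compared these by eye and did not measure them. The arm never worked near the brush or the roll.
- **Clearance:** the arm ended about 100 mm above the console with no contact force.

No check failed or disagreed. The fingertips turned out thinner than I had assumed, so they met the lever a few millimetres later than planned, and I corrected for that.

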